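Find the stiff release lever on a two-bay drive dock

ROBOT

A 7-joint arm with a two-finger parallel gripper is mounted at the origin on the work surface. World frame = base frame: x ahead of the robot, y to its left, z up, the work surface at z = 0. Lengths are in m, angles in rad, forces in N, time in s.
With the tool pointing down it reaches from about 0.425 to 0.825 m from the base axis. Payload 3.6 kg.
Tool frame: the origin (TCP) lies on the mounting face of the last link; the fingertips stand 173 mm ahead of it and the grasp point (between the pads) lies 155 mm ahead of it; z points along the fingers, y is the direction in which the jaws open and shut (so a half turn about z gives the same grasp; the last joint's range is limited). The gripper opens to 85 mm and grips with 20 to 120 N. Pads are 22 mm wide; open, the fingers measure 114 mm over their backs; the gripper's body (76 mm by 85 mm) begins 54 mm behind the grasp point. The pads swing forward as they close: fully open they stand 13 mm farther back than shut.
Start: joints at [1.276, 0.615, -0.013, 1.423, 0.008, 1.103, -0.04], TCP at [0.172, -0.627, 0.405] pointing down, gripper open.
Joint ranges: [-3.12, 3.12], [-0.3, 2.06], [-1.34, 1.32], [0.26, 2.42], [-1.36, 4.5], [0.01, 1.98], [-2.84, 2.84]. Speed limits (rad/s): [2.79, 2.79, 3.14, 3.14, 3.14, 3.14, 3.14].

INTERFACE

Orientations are given as a unit quaternion [w, x, y, z].
In Python, from station import env gives the robot as it stands.
- The arm moves only by the tool send_rows, never from a script. Its argument "plan" is a list of rows, each a list of 4 numbers: the shift along the tool's x, y, z in mm, then the turn about the tool's z in rad. In form: [[dx, dy, dz, twist], ...]. A call has exactly 8 rows; each row shifts and turns the pose as measured when the row begins, along the tool's axes as they then stand; what a row does not reach is not made up. A row lasts 1/12 s, in which the tool goes at most 41.7 mm and 7.16 degrees, less where a joint would pass 70% of its speed; a pose out of reach is approached as far as the arm can. A call with a gripper value outside its range is refused whole. "grip" is the opening, from 0 (shut) to 1 (fully open), set as the call begins (left out, the last holds). The fingers move at their own pace and stop on an object; "force" is the grip in N (left out, the last holds). Time passes only in rows, so rows that do not move let the fingers close, or fill a call up. It gives the time, the measured TCP pose, the force and the opening at its end, in the units of the state.
- env.get_state(): the state, without advancing time (a new reading comes with each control period).
- env.get_image(name): name is "scene" or "top"; returns the picture (480x640x3 uint8, red, green, blue); there is no depth.
- env.get_calibration(name): a dict with "intrinsics" (3x3 intrinsics, pixels), "distortion" ([k1, k2, p1, p2, k3] as OpenCV has them; the pictures are not rectified), "pose" (4x4, takes a point from camera to world coordinates). Camera axes: x right, y up, looking along -z (the intrinsics and any distortion apply to the point x, -y, -z); pixel columns grow to the right and rows downward; lengths in m; the calibration is good to about 2 mm. A picture is of the moment at which its call begins. get_calibration takes no time and is no camera call.
- env.finish_job(): hands the job in, once; it reports no verdict.
The state is a dict: "t": time; "q": joint angles; "dq": joint speeds; "joint_efforts": joint torques, N m; "tool_pos": TCP position; "tool_rot": TCP orientation; "wrist_force": force on the tool from outside, world axes, zero at the start; "wrist_torque": the same for the moment, N m; "grip_width": finger opening in m.
Only numpy, scipy, OpenCV 4.12 (cv2) and the standard library are available. Lean on these libraries where they do the work, as an engineer would, in place of code of your own. Each camera call takes 0.05 s, during which the arm holds its last target.

TASK

One of the two release levers on the drive dock has become too stiff. Press the lever pads down, gently and with no more than about 12 N, to find the sound lever, which clicks within that force and stays down; the stiff one must be left up, not forced. Then slide the marker tab all the way to the end of its track on the stiff lever's side, leave it there, and do not disturb the things lying about.

Things in the scene. Friction and masses are not known exactly. Their poses are not given: they have to be found in the camera images.
- dock_base (a point): two-bay drive dock, fixed: dark base 265 x 290 x 50 mm, grey block 115 mm tall on its rear part, two bare drives standing out of it to 144 mm. Point: on the underside; x to the rear (away from the robot at yaw 0), y to the dock's left, z up. Base spans x -165 to +100 mm, block x -22 to +100, both y -145 to +145. Yaw varies
- pad_left (a point): centre of the top face of the left lever's bare metal pad, 34 (x) x 36 x 8 mm, at dock y +75 mm. The lever leaves the block's front and slopes up 0.36 rad to the front; hinge line along y, inside the block, 105 mm behind the pad (dock x +45, z 85 mm). At rest the pad is at dock x -52, z 126 mm; fully down x -60, z 89 mm. Press it down at its centre
- pad_right (a point): the same on the right lever, dock y -75 mm. Which lever is stiff cannot be seen. Over 18 N on a lever damages it. Let go, a lever that has not clicked springs back up
- lever_left (a joint): angle of left lever, rad: 0 up at rest, 0.36 down at its stop. At the pad: the first 2 to 5 mm take about 1 N, then the catch resists. A sound lever peaks at 6 to 10 N some 8 to 12 mm down, the force then fades, and at about 0.2 rad (20 mm down) it clicks: it drops from the finger and stays down by itself at 0.30 to 0.36
- lever_right (a joint): angle of the right lever, the same. A stiff lever climbs 3 to 7 N per mm once the catch is felt (2 to 5 mm down), so at 12 N it has gone down only 3 to 8 mm; it would need over 20 N to click
- marker_mid (a point): middle of the upright steel marker tab, 18 mm (x) x 20 mm (y) x 44 mm tall, its foot 22 x 26 mm, on a straight track along dock y on the base in front of the levers (dock x = -140 mm); the point is 79 mm above the bench, 22 mm below the tab's top. It slides with about 1.5 N of friction and stays where it is left.
- marker (a joint): position of the marker tab along its track, m: 0 = middle, +0.06 = stop at the left (dock +y) end, -0.06 = stop at the right end; it starts within 0.02 of the middle
- bare_drive_mid (a point): centre of a loose bare drive, 147 x 102 x 26 mm, lying flat on the bench to the left of the dock; leave alone
- screw_cup_mid (a point): centre of a loose white cup, 70 mm across and 50 mm tall, on the bench to the right of the dock; leave alone
- screwdriver_mid (a point): loose screwdriver lying on the bench to the right of the dock; leave alone
- bit_case_mid (a point): centre of a loose small black bit case, 30 x 50 x 14 mm, lying on top of the dock's block between the two levers; leave alone

How it is judged:
By the outcome, as a careful person would: the job done as asked, in the order asked, and still so for the second after the job is handed in, with the robot touching nothing.
It also fails if it takes over 72 s, if anything falls off the work surface, if the arm or the gripper's body presses on something with over 40 N, if the wrist force passes 120 N, or if a joint passes its speed limit or range.

## Working session

There is one attempt and no reset: what is moved stays moved. The work goes in short steps, Python scripts to look and compute and a tool call to move; the robot and the scene stay as the last step left them, time stands still between calls to the robot, and variables do not carry over. Pictures are saved under pics/ and viewed, and the job is handed in when it is done.

Besides the shell and the picture viewer there is one more tool, called as name([rows], argument=value, ...), one row to a line, values as JSON. send_rows: Moves the arm, as the interface text tells. Its arguments: {"type":"object","properties":{"plan":{"type":"array"},"grip":{"type":"number"},"force":{"type":"number"}},"required":["plan"]}

```bash
ls; mkdir -p pics
python3 - <<'E'
from station import env
import cv2
s=env.get_state(); print(s)
for n in ("scene","top"):
    im=env.get_image(n); cv2.imwrite(f"pics/{n}0.png",im[:,:,::-1]); print(n,env.get_calibration(n))
E
```

```text
pics
{'t': 0.0, 'q': array([ 1.27650666,  0.61590668, -0.01263482,  1.42493368,  0.00809505,
        1.10340708, -0.04037537]), 'dq': array([ 1.78040082e-03,  3.12316628e-04,  1.63310398e-03, -4.19950330e-04,
        4.56308068e-04, -5.87718761e-05,  1.85755800e-03]), 'joint_efforts': array([-5.36498446e-04, -4.69217062e+01,  2.59326361e-01, -1.71035814e+01,
        9.93990951e-03,  9.57706216e-03, -6.33086543e-06]), 'tool_pos': array([ 0.17192594, -0.6265069 ,  0.40353413]), 'tool_rot': array([-1.28916311e-03,  9.91041671e-01,  1.33546662e-01, -1.85557470e-04]), 'wrist_force': array([-0.0805938 , -0.32097133,  0.0738799 ]), 'wrist_torque': array([ 0.02026655, -0.00801254,  0.00243979]), 'grip_width': 0.0853286703043317}
scene {'intrinsics': array([[530.72730104,   0.        , 316.58196067],
       [  0.        , 530.72730104, 247.89599988],
       [  0.        ,   0.        ,   1.        ]]), 'distortion': array([-0.10507334,  0.        ,  0.        ,  0.        ,  0.        ]), 'pose': array([[-0.40217607, -0.5131724 ,  0.7582272 ,  1.27941021],
       [ 0.91533536, -0.206924  ,  0.34546148,  0.36657959],
       [-0.02038589,  0.83296851,  0.55294473,  0.62787927],
       [ 0.        ,  0.        ,  0.        ,  1.        ]])}
top {'intrinsics': array([[443.77007609,   0.        , 313.95073961],
       [  0.        , 443.77007609, 239.12025667],
       [  0.        ,   0.        ,   1.        ]]), 'distortion': array([0.00056591, 0.        , 0.        , 0.        , 0.        ]), 'pose': array([[ 0.01218273,  0.99162937, -0.12854097,  0.46043338],
       [-0.99977039,  0.01434603,  0.01591721,  0.06100494],
       [ 0.01762802,  0.12831754,  0.99157645,  0.89218222],
       [ 0.        ,  0.        ,  0.        ,  1.        ]])}
```

View pics/scene0.png

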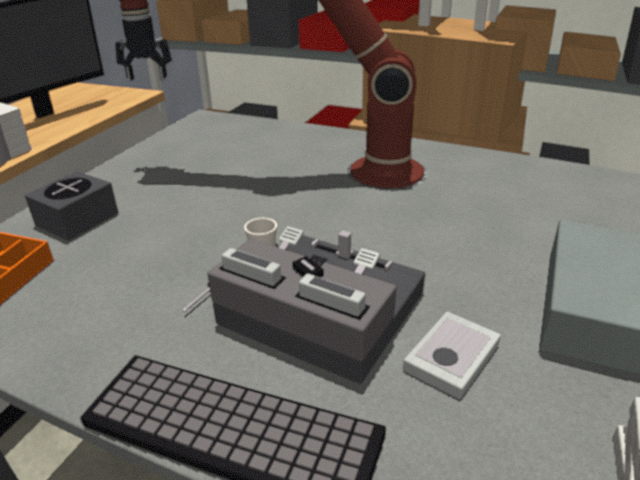

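View pics/top0.png

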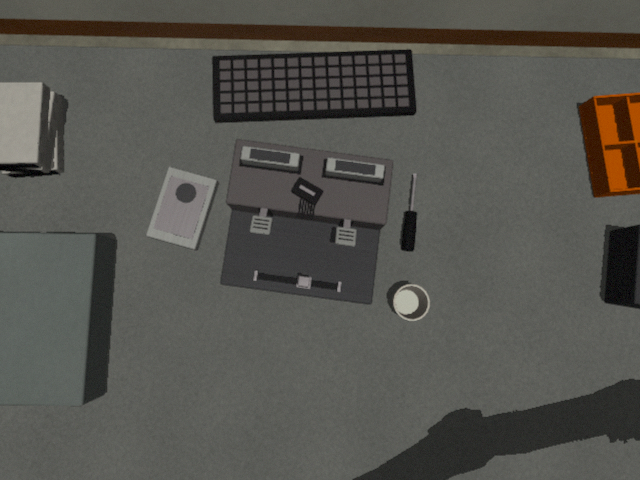

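The scene picture shows the dock with its marker and pads facing the robot. In the top picture the pads are near (261,224) and (346,236), the marker is near (304,282), the cup is at (410,300), and the drive is at (182,207).

Run:
```python
import cv2
im=cv2.imread("pics/top0.png")
cv2.imwrite("pics/crop_t.png",cv2.resize(im[130:310,210:400],None,fx=4,fy=3.3*4/3.3/1.2*1,interpolation=cv2.INTER_CUBIC))
im=cv2.imread("pics/scene0.png")
cv2.imwrite("pics/crop_s.png",cv2.resize(im[205:390,200:435],None,fx=3.2,fy=3.2,interpolation=cv2.INTER_CUBIC))
```

```text
(no output)
```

View pics/crop_t.png

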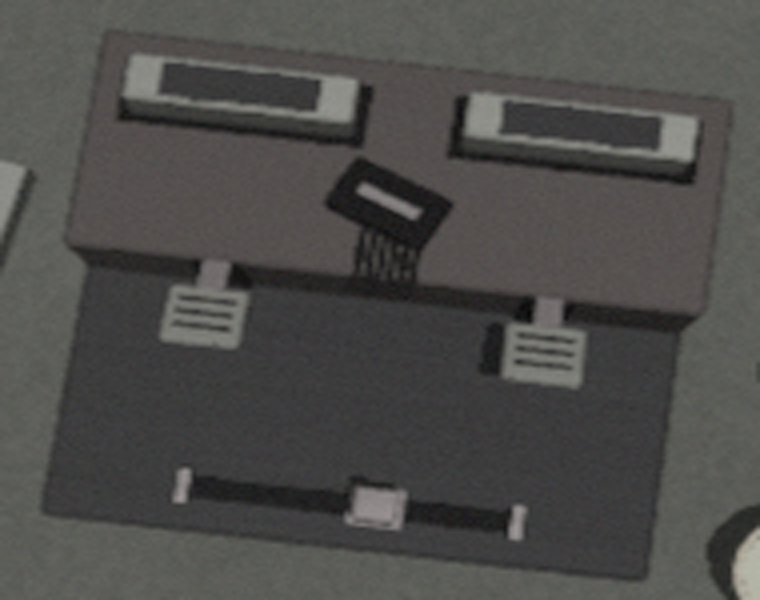

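View pics/crop_s.png

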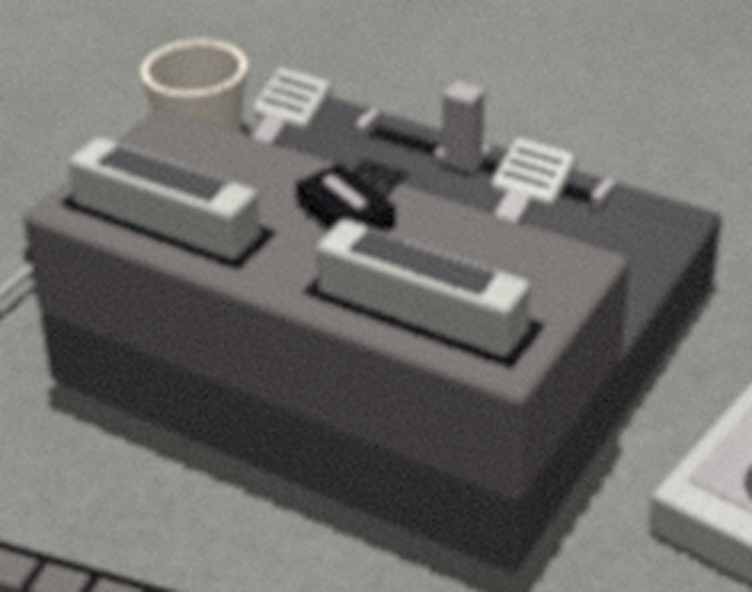

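```bash
cat > h.py <<'E'
import numpy as np, cv2
from station import env
def proj(n,P):
    c=env.get_calibration(n); T=np.linalg.inv(c["pose"]); P=np.atleast_2d(P)
    p=P@T[:3,:3].T+T[:3,3]; p=p*[1,-1,-1]
    return cv2.projectPoints(p.reshape(-1,1,3),np.zeros(3),np.zeros(3),c["intrinsics"],c["distortion"])[0].reshape(-1,2)
def ray(n,uv):
    c=env.get_calibration(n)
    x=cv2.undistortPoints(np.array([[uv]],float),c["intrinsics"],c["distortion"])[0,0]
    d=c["pose"][:3,:3]@np.array([x[0],-x[1],-1]); return c["pose"][:3,3],d
def atz(n,uv,z):
    o,d=ray(n,uv); return o+d*(z-o[2])/d[2]
E
cat > fit.py <<'E'
from h import *
from scipy.optimize import least_squares
D=np.array
top=[((-22,145,115),(70,240)),((-22,-145,115),(700,308)),((100,145,115),(107,32)),((100,-145,115),(733,103)),((-165,145,50),(43,512)),((-165,-145,50),(647,578)),((-52,75,126),(204,317)),((-52,-75,126),(543,355))]
sc=[((100,145,115),(522,400)),((-22,145,115),(628,262)),((100,-145,115),(28,215)),((-165,145,50),(718,215)),((-52,75,126),(533,170)),((-52,-75,126),(291,97))]
TP=D([a for a,b in top])/1000; TU=D([(210+b[0]/4,130+b[1]*1.2/4) for a,b in top])
SP=D([a for a,b in sc])/1000; SU=D([(200+b[0]/3.2,205+b[1]/3.2) for a,b in sc])
def W(p,P,m=None):
    c,s=np.cos(p[2]),np.sin(p[2]); return P@np.array([[c,s,0],[-s,c,0],[0,0,1]])+[p[0],p[1],0]
def f(p,sep=False):
    a=proj("top",W(p,TP))-TU; b=proj("scene",W(p,SP))-SU
    return (a,b) if sep else np.r_[a.ravel(),b.ravel()]
r=least_squares(f,[.6,.05,0],loss="soft_l1"); p=r.x; print(p); a,b=f(p,True); print(a.round(1),b.round(1))
# marker
def g(q):
    m=W(p,D([[q[0],q[1],.101]])); return np.r_[proj("top",m)[0]-D([210+380/4,130+505*.3]),proj("scene",m)[0]-D([200+463/3.2,205+90/3.2])]
q=least_squares(g,[-.14,0]); print("marker dock xy",q.x,q.fun)
for k,v in dict(padL=(-.052,.075,.126),padR=(-.052,-.075,.126),mark=(-.14,q.x[1],.079)).items(): print(k,W(p,D([v]))[0])
E
python3 fit.py
```

```text
[ 0.62867014  0.06060809 -0.12126714]
[[-2.3  0.6]
 [ 1.8  2.1]
 [-0.9 -2.3]
 [ 1.  -2.2]
 [-1.4  0.1]
 [ 0.3  1. ]
 [ 0.1 -1.7]
 [ 0.5 -1.6]] [[-0.1  0.7]
 [ 1.4 -2.2]
 [-3.  -0.4]
 [ 2.  -1. ]
 [-0.1 -0.8]
 [-0.2 -1.1]]
marker dock xy [-0.14033419 -0.01358986] [-0.45613575 -0.46932039 -0.27044064 -1.20143781]
padL [0.58612478 0.14134775 0.126     ]
padR [ 0.56797926 -0.00755067  0.126     ]
mark [0.48805431 0.06405385 0.079     ]
```

```bash
cat > tri.py <<'E'
from h import *
def tri(ut,us):
    A=[];b=[]
    for n,u in(("top",ut),("scene",us)):
        o,d=ray(n,u); d/=np.linalg.norm(d); M=np.eye(3)-np.outer(d,d); A.append(M); b.append(M@o)
    s=np.linalg.lstsq(np.vstack(A),np.hstack(b),rcond=None); return s[0].round(4),s[1]
t=lambda x,y:(210+x/4,130+y*.3); s=lambda x,y:(200+x/3.2,205+y/3.2)
print("padL",tri(t(204,317),s(533,170)),"padR",tri(t(543,355),s(291,97)),"mk",tri(t(380,505),s(463,90)))
for n,u,z in [("top",t(204,317),.126),("scene",s(533,170),.126),("top",t(543,355),.126),("scene",s(291,97),.126),("top",t(380,505),.101),("scene",s(463,90),.101)]: print(n,atz(n,u,z).round(4))
print(atz("top",(410,300),.05))
E
python3 tri.py
```

```text
padL (array([0.5837, 0.1413, 0.1228]), array([4.35620532e-07])) padR (array([ 0.5659, -0.0076,  0.1223]), array([8.01260466e-07])) mk (array([0.4868, 0.0638, 0.0978]), array([5.36875756e-07]))
top [0.5831 0.1414 0.126 ]
scene [0.5883 0.1423 0.126 ]
top [ 0.5652 -0.0067  0.126 ]
scene [ 0.5712 -0.0055  0.126 ]
top [0.4869 0.0633 0.101 ]
scene [0.4915 0.0661 0.101 ]
[ 0.45636515 -0.13523767  0.05      ]
```

send_rows([
  [30,-27,0,0],
  [30,-27,0,0],
  [30,-27,0,0],
  [30,-27,0,0],
  [30,-27,0,0],
  [30,-27,0,0],
  [30,-27,0,0],
  [30,-27,0,0],
], grip=0, force=30)

```text
t: 0.77
tool_pos: [0.3439, -0.3542, 0.3966]
tool_rot: [-0.002, 0.993, 0.122, -0.006]
wrist_force: [1.4, -0.3, -0.5]
grip_width: -0.0001
```

send_rows([
  [29,-27,0,0],
  [29,-27,0,0],
  [29,-27,0,0],
  [29,-27,0,0],
  [29,-27,0,0],
  [29,-27,0,0],
  [29,-27,0,0],
  [29,-27,0,0],
])

```text
t: 1.43
tool_pos: [0.5215, -0.0734, 0.3935]
tool_rot: [-0.002, 0.993, 0.121, -0.008]
wrist_force: [0.4, -1.3, -0.7]
grip_width: 0.0001
```

send_rows([
  [26,-22,0,0],
  [20,-18,0,0],
  [8,-8,0,0.1],
  [0,0,0,0.1],
  [0,0,0,0.1],
  [0,0,0,0.06],
  [0,0,0,0],
  [0,0,0,0],
])

```text
t: 2.1
tool_pos: [0.5669, 0.0058, 0.3886]
tool_rot: [-0.005, 0.998, -0.054, -0.011]
wrist_force: [0.1, -0.9, -0.5]
grip_width: 0.0002
```

```bash
cat > st.py <<'E'
from h import *
import sys
from scipy.spatial.transform import Rotation as R
def st(goals={}):
    s=env.get_state(); q=s["tool_rot"]; M=R.from_quat([q[1],q[2],q[3],q[0]]).as_matrix()
    print("t",round(s["t"],2),"pos",s["tool_pos"].round(4),"F",s["wrist_force"].round(2),"xang",round(float(np.arctan2(M[1,0],M[0,0])),3),"zaxis",M[:,2].round(3),"tip",(s["tool_pos"]+M[:,2]*.173).round(4))
    for k,g in goals.items():
        d=np.array(g)-(s["tool_pos"]+M[:,2]*.173); print(k,"tool-frame mm",(M.T@d*1000).round(1))
    return s,M
if __name__=="__main__":
    st(dict(padR=(.567,-.007,.126),padL=(.585,.1415,.126)))
E
python3 st.py
```

```text
t 2.1 pos [0.5669 0.0058 0.3886] F [ 0.14 -0.92 -0.46] xang -0.108 zaxis [-0.021  0.012 -1.   ] tip [0.5633 0.0079 0.2157]
padR tool-frame mm [ 7.2 15.3 89.4]
padL tool-frame mm [   9.2 -134.3   90.8]
```

send_rows([
  [4,8,10,0.01],
  [3,7,20,0],
  [0,0,20,0],
  [0,0,10,0],
  [0,0,5,0],
  [0,0,0,0],
  [0,0,0,0],
  [0,0,0,0],
])

```text
t: 2.77
tool_pos: [0.5712, -0.0163, 0.3177]
tool_rot: [-0.004, 0.998, -0.06, -0.011]
wrist_force: [0.5, -0.6, 0.3]
grip_width: -0.0001
```

```bash
python3 st.py
python3 - <<'E'
from h import *
a=env.get_image("top");b=env.get_image("scene")
a=cv2.resize(a[180:320,210:400],(800,590),interpolation=3);b=cv2.resize(b[180:330,220:420],(800,600),interpolation=3)
cv2.imwrite("pics/t1.png",a[:,:,::-1]);cv2.imwrite("pics/s1.png",b[:,:,::-1])
E
```

```text
t 2.77 pos [ 0.5712 -0.0163  0.3177] F [ 0.51 -0.61  0.3 ] xang -0.119 zaxis [-0.021  0.01  -1.   ] tip [ 0.5675 -0.0147  0.1448]
padR tool-frame mm [-1.  -7.4 18.9]
padL tool-frame mm [  -0.8 -157.    19.9]
```

View pics/s1.png

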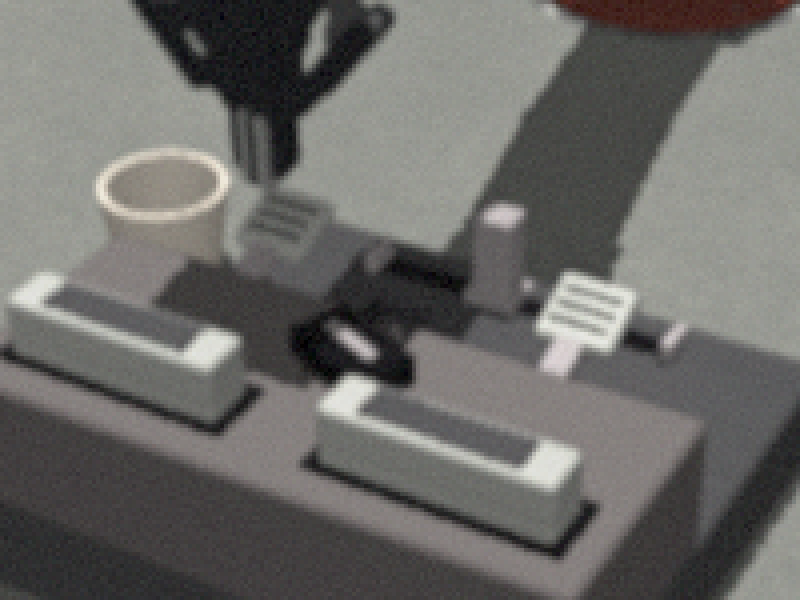

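View pics/t1.png

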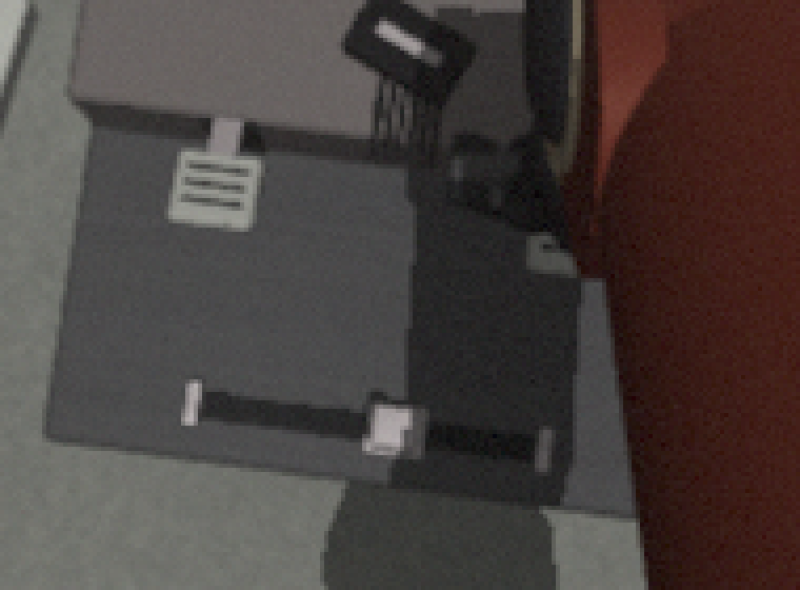

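The scene picture shows the shut fingertips just above the right pad, a bit to its outer side (tip near crop 265,178; pad near crop 288,222). Next I check the tip by projecting it into the picture.

send_rows([
  [0,-4,3,0],
  [-1,-4,3,0],
  [0,0,3,0],
  [0,0,0,0],
  [0,0,0,0],
  [0,0,0,0],
  [0,0,0,0],
  [0,0,0,0],
])

```text
t: 3.53
tool_pos: [0.5717, -0.0057, 0.3107]
tool_rot: [-0.005, 0.998, -0.058, -0.008]
wrist_force: [0.5, 0.1, 0.4]
grip_width: 0.0
```

Run:
```python
from st import *
print((proj("scene",[.5675,-.0147,.1448])-[220,180])*4)
s,M=st(dict(padR=(.567,-.007,.126)))
for i in range(3): print(env.get_state()["wrist_force"].round(2), env.get_state()["t"])
```

```text
[[266.88874489 177.00744836]]
t 3.53 pos [ 0.5717 -0.0057  0.3107] F [0.52 0.12 0.4 ] xang -0.116 zaxis [-0.015  0.01  -1.   ] tip [ 0.5691 -0.0039  0.1378]
padR tool-frame mm [-1.6  3.4 11.8]
[0.52 0.12 0.4 ] 3.5333
[0.52 0.12 0.4 ] 3.5333
[0.52 0.12 0.4 ] 3.5333
```

send_rows([
  [0,3,3,0],
  [-1,0,3,0],
  [0,0,2,0],
  [0,0,0,0],
  [0,0,0,0],
  [0,0,0,0],
  [0,0,0,0],
  [0,0,0,0],
])

```text
t: 4.2
tool_pos: [0.5701, -0.0094, 0.3018]
tool_rot: [-0.005, 0.998, -0.059, -0.008]
wrist_force: [-0.0, -0.0, 0.4]
grip_width: -0.0003
```

send_rows([
  [0,0,1.5,0],
  [0,0,1.5,0],
  [0,0,0,0],
  [0,0,0,0],
  [0,0,0,0],
  [0,0,0,0],
  [0,0,0,0],
  [0,0,0,0],
])

```text
t: 4.87
tool_pos: [0.5703, -0.0094, 0.2995]
tool_rot: [-0.005, 0.998, -0.059, -0.007]
wrist_force: [0.0, 0.0, 1.1]
grip_width: 0.0002
```

send_rows([
  [0,0,1,0],
  [0,0,0.5,0],
  [0,0,0,0],
  [0,0,0,0],
  [0,0,0,0],
  [0,0,0,0],
  [0,0,0,0],
  [0,0,0,0],
])

```text
t: 5.53
tool_pos: [0.5703, -0.0094, 0.2989]
tool_rot: [-0.005, 0.998, -0.059, -0.007]
wrist_force: [-0.5, 0.5, 3.5]
grip_width: 0.0002
```

send_rows([
  [0,0,1,0],
  [0,0,0,0],
  [0,0,0,0],
  [0,0,0,0],
  [0,0,0,0],
  [0,0,0,0],
  [0,0,0,0],
  [0,0,0,0],
])

```text
t: 6.2
tool_pos: [0.5703, -0.0093, 0.2986]
tool_rot: [-0.005, 0.998, -0.059, -0.007]
wrist_force: [-1.1, -0.5, 3.9]
grip_width: 0.0002
```

send_rows([
  [0,0,1,0],
  [0,0,0.5,0],
  [0,0,0,0],
  [0,0,0,0],
  [0,0,0,0],
  [0,0,0,0],
  [0,0,0,0],
  [0,0,0,0],
])

```text
t: 6.87
tool_pos: [0.5703, -0.0093, 0.2985]
tool_rot: [-0.005, 0.998, -0.059, -0.006]
wrist_force: [-1.5, 0.4, 3.6]
grip_width: 0.0003
```

send_rows([
  [0,0,1,0],
  [0,0,0.5,0],
  [0,0,0,0],
  [0,0,0,0],
  [0,0,0,0],
  [0,0,0,0],
  [0,0,0,0],
  [0,0,0,0],
])

```text
t: 7.53
tool_pos: [0.5703, -0.0094, 0.2984]
tool_rot: [-0.005, 0.998, -0.059, -0.006]
wrist_force: [-1.1, -0.0, 3.6]
grip_width: 0.0001
```

send_rows([
  [0,0,0.5,0],
  [0,0,0.5,0],
  [0,0,0.5,0],
  [0,0,0.5,0],
  [0,0,0.5,0],
  [0,0,0.5,0],
  [0,0,0.5,0],
  [0,0,0.5,0],
])

```text
t: 8.2
tool_pos: [0.5701, -0.0093, 0.2978]
tool_rot: [-0.005, 0.998, -0.059, -0.006]
wrist_force: [-1.6, -0.2, 7.0]
grip_width: -0.0001
```

send_rows([
  [0,0,1,0],
  [0,0,1,0],
  [0,0,1,0],
  [0,0,1,0],
  [0,0,1,0],
  [0,0,1,0],
  [0,0,1,0],
  [0,0,1,0],
])

```text
t: 8.87
tool_pos: [0.5697, -0.0093, 0.2973]
tool_rot: [-0.005, 0.998, -0.059, -0.005]
wrist_force: [-2.6, 0.5, 9.6]
grip_width: 0.0003
```

About 9.6 N after only 2–4 mm, rising at about 5.5 N/mm, so this behaves like the stiff lever. I'll back off and test the left one.

send_rows([
  [0,0,-5,0],
  [0,0,-15,0],
  [0,-10,-15,0],
  [0,-35,0,0],
  [0,-35,0,0],
  [0,-35,0,0],
  [0,-20,0,0],
  [0,-5,0,0],
])

```text
t: 9.53
tool_pos: [0.5886, 0.1292, 0.3305]
tool_rot: [-0.003, 0.998, -0.065, -0.006]
wrist_force: [-0.2, 0.2, -0.1]
grip_width: -0.0
```

```bash
python3 st.py
```

```text
t 9.53 pos [0.5886 0.1292 0.3305] F [-0.19  0.17 -0.09] xang -0.13 zaxis [-0.011  0.007 -1.   ] tip [0.5866 0.1304 0.1576]
padR tool-frame mm [ -1.2 139.   30.8]
padL tool-frame mm [ -2.6 -10.6  31.7]
```

send_rows([
  [-1,-5,8,0],
  [-1,-4,8,0],
  [0,-1,6,0],
  [0,0,4,0],
  [0,0,0,0],
  [0,0,0,0],
  [0,0,0,0],
  [0,0,0,0],
])

```text
t: 10.2
tool_pos: [0.587, 0.1334, 0.2984]
tool_rot: [0.0, 0.998, -0.069, -0.009]
wrist_force: [0.1, -0.0, -0.1]
grip_width: 0.0002
```

```bash
python3 st.py
python3 - <<'E'
from h import *
a=env.get_image("top");b=env.get_image("scene")
b=cv2.resize(b[180:330,220:420],(800,600),interpolation=3)
cv2.imwrite("pics/s2.png",b[:,:,::-1])
E
```

```text
t 10.2 pos [0.587  0.1334 0.2984] F [ 0.08 -0.01 -0.13] xang -0.138 zaxis [-0.017  0.001 -1.   ] tip [0.584  0.1335 0.1254]
padR tool-frame mm [  2.4 141.5  -0.4]
padL tool-frame mm [-0.2 -8.  -0.6]
```

View pics/s2.png

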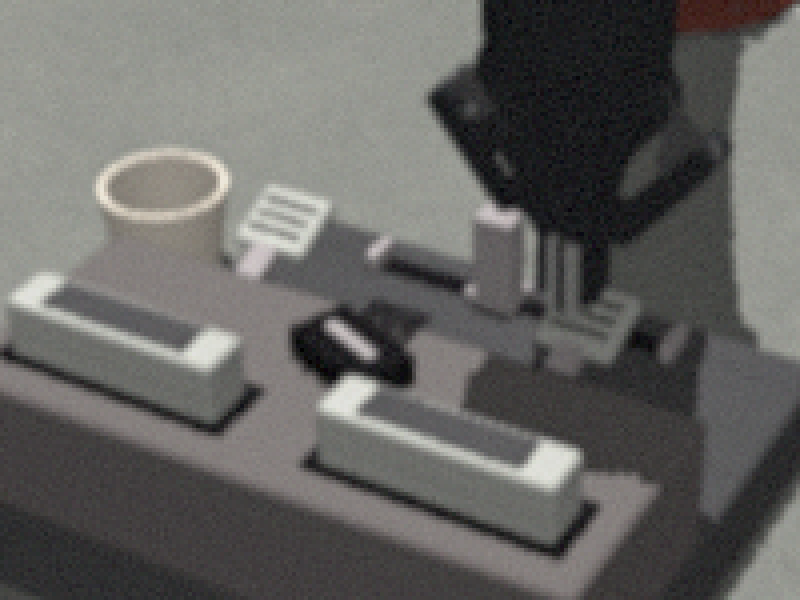

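The right lever has sprung back up. The fingertips are at the left pad's inner part, about 8 mm off centre and not yet loaded. I'll lift slightly and centre them.

send_rows([
  [0,0,-5,0],
  [0,-4,0,-0.01],
  [0,-4,0,-0.01],
  [0,-1,0,0],
  [0,0,0,0],
  [0,0,1,0],
  [0,0,0,0],
  [0,0,0,0],
])

```text
t: 10.97
tool_pos: [0.5886, 0.1442, 0.3043]
tool_rot: [-0.001, 0.998, -0.057, -0.007]
wrist_force: [-0.0, -0.1, -0.4]
grip_width: -0.0003
```

```bash
python3 st.py
```

```text
t 10.97 pos [0.5886 0.1442 0.3043] F [-0.03 -0.09 -0.37] xang -0.114 zaxis [-0.014  0.002 -1.   ] tip [0.5861 0.1446 0.1314]
padR tool-frame mm [ -1.7 152.8   5.4]
padL tool-frame mm [-0.7  3.2  5.4]
```

send_rows([
  [-1,2,1,0],
  [0,1,1,0],
  [0,0,1,0],
  [0,0,1,0],
  [0,0,1,0],
  [0,0,0.5,0],
  [0,0,0.5,0],
  [0,0,0.5,0],
])

```text
t: 11.63
tool_pos: [0.5869, 0.1405, 0.2971]
tool_rot: [-0.0, 0.998, -0.057, -0.008]
wrist_force: [-1.2, -0.2, 2.9]
grip_width: 0.0004
```

send_rows([
  [0,0,0.5,0],
  [0,0,0.5,0],
  [0,0,0.5,0],
  [0,0,0.5,0],
  [0,0,0.5,0],
  [0,0,0.5,0],
  [0,0,0.5,0],
  [0,0,0.5,0],
])

```text
t: 12.3
tool_pos: [0.5864, 0.1406, 0.2951]
tool_rot: [-0.0, 0.998, -0.057, -0.008]
wrist_force: [-2.6, 0.8, 4.7]
grip_width: 0.0
```

send_rows([
  [0,0,0.5,0],
  [0,0,0.5,0],
  [0,0,0.5,0],
  [0,0,0.5,0],
  [0,0,0.5,0],
  [0,0,0.5,0],
  [0,0,0.5,0],
  [0,0,0.5,0],
])

```text
t: 12.97
tool_pos: [0.5859, 0.1406, 0.2934]
tool_rot: [-0.0, 0.998, -0.057, -0.008]
wrist_force: [-2.2, -1.3, 6.6]
grip_width: 0.0004
```

send_rows([
  [-0.1,0,0.7,0],
  [-0.1,0,0.7,0],
  [-0.1,0,0.7,0],
  [-0.1,0,0.7,0],
  [-0.1,0,0.7,0],
  [-0.1,0,0.7,0],
  [-0.1,0,0.7,0],
  [-0.1,0,0.7,0],
])

```text
t: 13.63
tool_pos: [0.585, 0.1406, 0.2915]
tool_rot: [-0.001, 0.998, -0.057, -0.007]
wrist_force: [-2.0, -0.2, 8.2]
grip_width: 0.0002
```

send_rows([
  [-0.1,0,0.7,0],
  [-0.1,0,0.7,0],
  [-0.1,0,0.7,0],
  [-0.1,0,0.7,0],
  [-0.1,0,0.7,0],
  [-0.1,0,0.7,0],
  [-0.1,0,0.7,0],
  [-0.1,0,0.7,0],
])

```text
t: 14.3
tool_pos: [0.5841, 0.1406, 0.2897]
tool_rot: [-0.001, 0.998, -0.057, -0.006]
wrist_force: [-2.0, -1.1, 6.4]
grip_width: 0.0002
```

send_rows([
  [-0.2,0,0.8,0],
  [-0.2,0,0.8,0],
  [-0.2,0,0.8,0],
  [-0.2,0,0.8,0],
  [-0.2,0,0.8,0],
  [-0.2,0,0.8,0],
  [-0.2,0,0.8,0],
  [-0.2,0,0.8,0],
])

```text
t: 14.97
tool_pos: [0.5825, 0.1407, 0.2856]
tool_rot: [-0.001, 0.998, -0.058, -0.005]
wrist_force: [-1.3, -0.3, 4.0]
grip_width: 0.0002
```

send_rows([
  [-0.2,0,0.8,0],
  [-0.2,0,0.8,0],
  [-0.2,0,0.8,0],
  [-0.2,0,0.8,0],
  [-0.2,0,0.8,0],
  [-0.2,0,0.8,0],
  [-0.2,0,0.8,0],
  [-0.2,0,0.8,0],
])

```text
t: 15.63
tool_pos: [0.5811, 0.1409, 0.2759]
tool_rot: [-0.001, 0.998, -0.058, -0.005]
wrist_force: [0.5, 0.5, 0.2]
grip_width: 0.0002
```

send_rows([
  [-0.2,0,0.8,0],
  [-0.2,0,0.8,0],
  [-0.2,0,0.8,0],
  [-0.2,0,0.8,0],
  [-0.2,0,0.8,0],
  [-0.2,0,0.8,0],
  [-0.2,0,0.8,0],
  [-0.2,0,0.8,0],
])

```text
t: 16.3
tool_pos: [0.5794, 0.1411, 0.2685]
tool_rot: [-0.001, 0.998, -0.058, -0.005]
wrist_force: [-0.0, 0.3, -0.7]
grip_width: 0.0001
```

The force peaked at 8.2 N, faded, and dropped to zero at the click. I'll raise the tool, move over the marker track, and look.

send_rows([
  [0,0,-20,0],
  [0,0,-25,0],
  [-10,5,-15,0],
  [-30,15,0,0],
  [-30,15,0,0],
  [-10,5,0,0],
  [0,0,0,0],
  [0,0,0,0],
])

```text
t: 16.97
tool_pos: [0.4932, 0.1097, 0.3312]
tool_rot: [-0.001, 0.998, -0.057, -0.004]
wrist_force: [-0.2, 0.3, 0.0]
grip_width: 0.0002
```

```bash
cat > go.py <<'E'
from st import *
p=[.6275,.0605,-.1213]
def W(x,y,z): c,s=np.cos(p[2]),np.sin(p[2]); return (p[0]+c*x-s*y,p[1]+s*x+c*y,z)
s,M=st(dict(start=W(-.14,.035,.072),mk=W(-.14,-.0136,.079),end=W(-.14,-.0355,.072)))
E
python3 go.py
python3 - <<'E'
from h import *
b=env.get_image("scene")
b=cv2.resize(b[180:330,220:420],(800,600),interpolation=3)
cv2.imwrite("pics/s3.png",b[:,:,::-1])
E
```

```text
t 16.97 pos [0.4932 0.1097 0.3312] F [-0.18  0.28  0.01] xang -0.115 zaxis [-0.009  0.003 -1.   ] tip [0.4917 0.1103 0.1582]
start tool-frame mm [ 1.7 -1.8 86.2]
mk tool-frame mm [ 1.3 46.8 79.1]
end tool-frame mm [ 1.2 68.7 86.1]
```

View pics/s3.png

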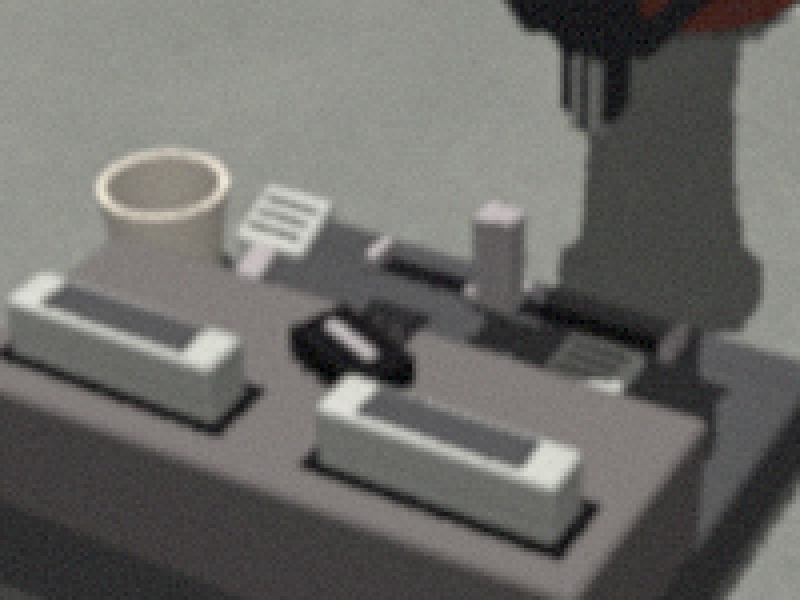

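The left lever stays down (pad now near crop 590,365) and the right lever is up (pad near 288,215). The fingertips are over the track, left of the marker. I'll descend now.

send_rows([
  [1,0,20,0],
  [1,0,20,0],
  [0,0,20,0],
  [0,0,10,0],
  [0,0,4,0],
  [0,0,0,0],
  [0,0,0,0],
  [0,0,0,0],
])

```text
t: 17.68
tool_pos: [0.5052, 0.1139, 0.2546]
tool_rot: [-0.004, 0.998, -0.056, 0.003]
wrist_force: [0.4, -0.4, -0.8]
grip_width: -0.0001
```

```bash
python3 go.py
```

```text
t 17.68 pos [0.5052 0.1139 0.2546] F [ 0.39 -0.37 -0.77] xang -0.113 zaxis [ 0.006  0.008 -1.   ] tip [0.5062 0.1153 0.0816]
start tool-frame mm [-13.1   4.7   9.5]
mk tool-frame mm [-13.5  53.3   2.1]
end tool-frame mm [-13.7  75.2   8.9]
```

send_rows([
  [-5,0,3,0],
  [-5,0,3,0],
  [-3,0,1,0],
  [0,0,0,0],
  [0,0,0,0],
  [0,0,0,0],
  [0,0,0,0],
  [0,0,0,0],
])

```text
t: 18.35
tool_pos: [0.4917, 0.1161, 0.2497]
tool_rot: [-0.005, 0.998, -0.056, 0.006]
wrist_force: [0.1, -0.1, -1.2]
grip_width: -0.0004
```

```bash
python3 go.py
python3 - <<'E'
from h import *
b=env.get_image("scene")
b=cv2.resize(b[180:330,220:420],(800,600),interpolation=3)
cv2.imwrite("pics/s4.png",b[:,:,::-1])
E
```

```text
t 18.35 pos [0.4917 0.1161 0.2497] F [ 0.14 -0.1  -1.24] xang -0.112 zaxis [ 0.012  0.01  -1.   ] tip [0.4937 0.1177 0.0767]
start tool-frame mm [-0.4  5.7  4.7]
mk tool-frame mm [-0.7 54.2 -2.9]
end tool-frame mm [-1.  76.2  3.9]
```

View pics/s4.png

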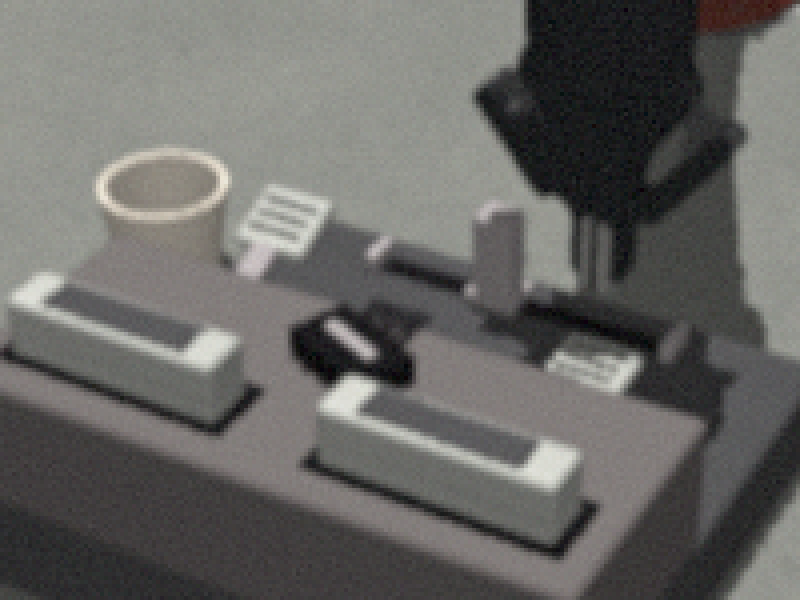

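The fingers are on the track line, left of the marker (tip near crop 600,285; tab near 498,255). I'll push toward the right.

send_rows([
  [0,8,1,0],
  [0,8,1,0],
  [0,8,0,0],
  [0,8,0,0],
  [0,8,0,0],
  [0,6,0,0],
  [0,6,0,0],
  [0,4,0,0],
])

```text
t: 19.07
tool_pos: [0.485, 0.0558, 0.2472]
tool_rot: [-0.007, 0.998, -0.056, 0.006]
wrist_force: [-1.1, 1.9, 1.3]
grip_width: 0.0001
```

```bash
python3 go.py
```

```text
t 19.07 pos [0.485  0.0558 0.2472] F [-1.11  1.93  1.3 ] xang -0.112 zaxis [ 0.013  0.012 -1.   ] tip [0.4873 0.058  0.0742]
start tool-frame mm [ -0.7 -54.4   3. ]
mk tool-frame mm [-1.  -5.9 -4.7]
end tool-frame mm [-1.3 16.1  2. ]
```

send_rows([
  [0,3,0,0],
  [0,3,0,0],
  [0,3,0,0],
  [0,3,0,0],
  [0,2,0,0],
  [0,2,0,0],
  [0,1.5,0,0],
  [0,1.5,0,0],
])

```text
t: 19.73
tool_pos: [0.4828, 0.0378, 0.2472]
tool_rot: [-0.009, 0.998, -0.054, 0.007]
wrist_force: [-0.5, 4.6, 0.4]
grip_width: 0.0002
```

```bash
python3 go.py
```

```text
t 19.73 pos [0.4828 0.0378 0.2472] F [-0.55  4.6   0.42] xang -0.109 zaxis [ 0.014  0.017 -1.   ] tip [0.4853 0.0408 0.0742]
start tool-frame mm [ -0.4 -71.7   3.6]
mk tool-frame mm [ -0.9 -23.2  -4.3]
end tool-frame mm [-1.2 -1.2  2.2]
```

send_rows([
  [0,1.5,0,0],
  [0,1.5,0,0],
  [0,1.5,0,0],
  [0,1.5,0,0],
  [0,1.5,0,0],
  [0,1.5,0,0],
  [0,1.5,0,0],
  [0,1.5,0,0],
])

```text
t: 20.4
tool_pos: [0.4821, 0.0357, 0.2473]
tool_rot: [-0.016, 0.999, -0.048, 0.008]
wrist_force: [-0.4, 5.4, 0.8]
grip_width: -0.0002
```

```bash
python3 go.py
```

```text
t 20.4 pos [0.4821 0.0357 0.2473] F [-0.4   5.43  0.82] xang -0.096 zaxis [ 0.018  0.032 -0.999] tip [0.4852 0.0412 0.0744]
start tool-frame mm [  0.8 -71.3   4.8]
mk tool-frame mm [ -0.4 -23.   -3.8]
end tool-frame mm [-1.  -0.9  2.4]
```

The tip has stopped at the expected end with 5.4 N on it. I'll back away sideways and then up.

send_rows([
  [0,-5,0,0],
  [0,-8,0,0],
  [0,-8,0,0],
  [0,-4,-10,0],
  [0,0,-25,0],
  [0,0,-30,0],
  [0,0,-30,0],
  [0,0,-30,0],
])

```text
t: 21.07
tool_pos: [0.4812, 0.0573, 0.3702]
tool_rot: [-0.01, 0.999, -0.048, -0.002]
wrist_force: [1.0, -0.9, -0.3]
grip_width: -0.0002
```

send_rows([
  [0,0,-15,0],
  [0,-35,-5,0],
  [0,-38,0,0],
  [0,-38,0,0],
  [0,-38,0,0],
  [0,-38,0,0],
  [0,-20,0,0],
  [0,0,0,0],
])

```text
t: 21.73
tool_pos: [0.5054, 0.2681, 0.4033]
tool_rot: [-0.008, 0.998, -0.056, 0.008]
wrist_force: [0.4, -0.2, -0.2]
grip_width: 0.0002
```

```bash
python3 go.py
python3 - <<'E'
from h import *
b=env.get_image("scene");a=env.get_image("top")
cv2.imwrite("pics/s5f.png",b[:,:,::-1]);cv2.imwrite("pics/t5f.png",a[:,:,::-1])
b=cv2.resize(b[180:330,220:420],(800,600),interpolation=3)
cv2.imwrite("pics/s5.png",b[:,:,::-1])
E
```

```text
t 21.73 pos [0.5054 0.2681 0.4033] F [ 0.44 -0.2  -0.21] xang -0.112 zaxis [ 0.017  0.016 -1.   ] tip [0.5083 0.2708 0.2304]
start tool-frame mm [-1.000e-01  1.621e+02  1.556e+02]
mk tool-frame mm [ -0.4 210.6 147.7]
end tool-frame mm [ -0.8 232.6 154.3]
```

View pics/s5.png

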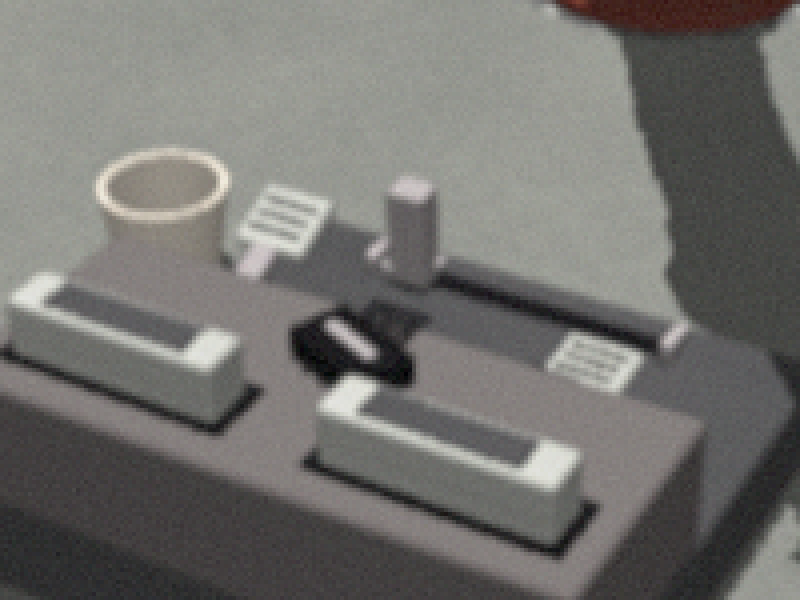

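View pics/t5f.png

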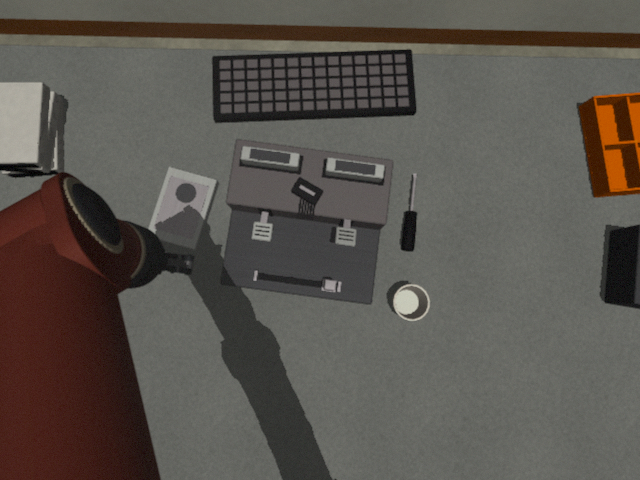

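Marker is at the right end (scene crop 410,187; top near 331,285), the left lever is down, the right one is up, and the other items look unmoved. I'll measure the tab's position.

Run:
```python
from h import *
p=[.6275,.0605,-.1213]; c,s=np.cos(p[2]),np.sin(p[2])
for n,u in(("scene",(322.5,226.75)),("top",(331,284.5))):
    w=atz(n,u,.101)-[p[0],p[1],0]; print(n,c*w[0]+s*w[1],-s*w[0]+c*w[1])
a=cv2.imread("pics/t5f.png");cv2.imwrite("pics/t5c.png",cv2.resize(a[255:310,240:360],None,fx=6,fy=6,interpolation=3))
x=cv2.absdiff(cv2.imread("pics/scene0.png"),cv2.imread("pics/s5f.png")).max(2); x[:, :]=(cv2.GaussianBlur(x,(5,5),0)>25)*255
cv2.imwrite("pics/diff.png",x)
```

```text
scene -0.13552695337942064 -0.05880977474448391
top -0.1389859227417751 -0.06072558738867861
```

View pics/t5c.png

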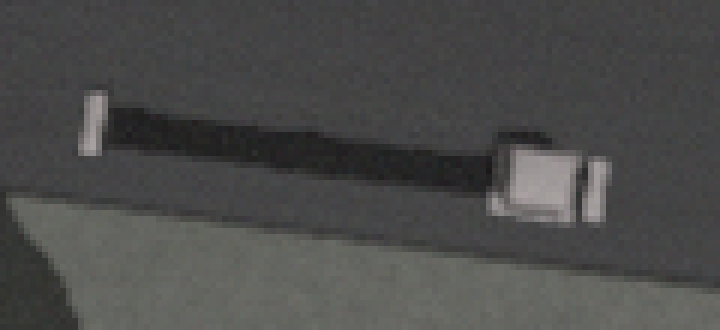

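View pics/diff.png

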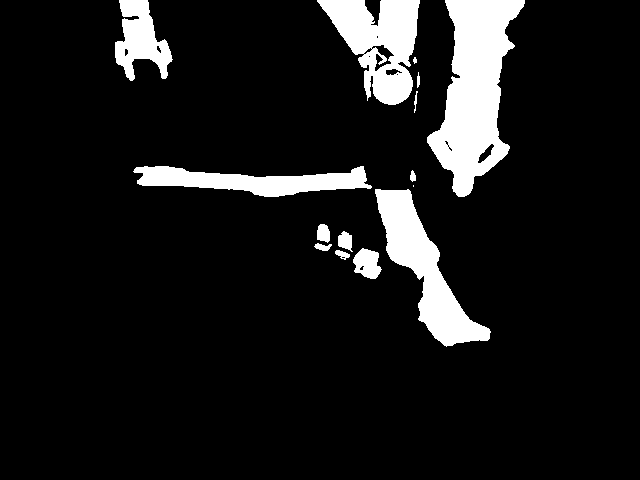

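```bash
python3 -c "
from station import env
print(env.finish_job())"
```

```text
the job is handed in; nothing more can be done
None
```

The right lever is the stiff one. The left lever is clicked down, the marker tab is at the right end of its track, and I've handed the job in after about 22 s of the 72 s allowed.

- **Right lever (stiff):** It took about 9.6 N after only 2–4 mm, climbing about 5.5 N per mm, so I let go. It sprang back up, and the final picture shows no change there from the first one.
- **Left lever (sound):** The highest reading was about 8.2 N roughly 8 mm down. The force then faded to zero at the click, and the last picture shows the lever staying down.
- **Marker tab:** I pushed it right until it stopped moving with 5.4 N on it, well above the 1.5 N of sliding friction. The cameras then put it at -0.059 m (scene) and -0.061 m (top), against the stop at -0.060 m.
- **Loose things:** Comparing the scene camera's first and last pictures, only the tab, the left lever, and the arm with its shadow differ. The arm is raised clear and touching nothing.

The two cameras disagreed by up to about 6 mm on the pad and tab positions. Close up, there is a gap of about 3–4 mm between the tab's foot and the end bar. I took that as normal at the stop, because it fits the spacing of the bars.

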